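Open the slit carton and hold up the lid of the test-kit case

ROBOT

A 6-joint arm with a two-finger parallel gripper is mounted at the origin on the work surface. World frame = base frame: x ahead of the robot, y to its left, z up, the work surface at z = 0. Lengths are in m, angles in rad, forces in N, time in s.
With the tool pointing down it reaches from about 0.25 to 0.775 m from the base axis. Payload 4 kg.
Tool frame: the origin (TCP) lies at the very end of the fingers, on their centre line; the grasp point (between the pads) lies 19 mm behind it; z points along the fingers, y is the line along which they close (so a half turn about z gives the same grasp; the last joint's range is limited). The gripper opens to 94 mm and grips with 3 to 60 N. Pads are 16 mm wide; open, the fingers measure 119 mm over their backs; the gripper's body (75 mm by 177 mm) begins 78 mm behind the grasp point.
Start: joints at [1.165, 0.087, 1.371, -0, 1.684, -0.103], TCP at [0.164, 0.525, 0.206] pointing down, gripper open.
Joint ranges: [-3.1, 3.1], [-0.76, 2.03], [0.27, 2.55], [-1.08, 4.22], [0.17, 2.65], [-2.57, 2.57]. Speed limits (rad/s): [2.79, 2.79, 3.14, 3.14, 3.14, 3.14].

INTERFACE

Orientations are given as [roll, pitch, yaw] about the fixed x, y, z axes, in that order (R = Rz(yaw) Ry(pitch) Rx(roll)).
In Python, from bench import robot gives the robot as it stands. The module is installed in compiled form; this text tells all that it offers.
- The arm moves only by the tool move_arm, never from a script. Its argument "deltas" is one flat list of numbers, 7 for each row, row after row: the turn, a rotation vector about the tool's x, y, z in rad, then the shift along the tool's x, y, z in cm, then the closure, from -1 (fully open) to 1 (shut). A call has 1 to 8 rows; each row is the pose to reach, as a shift and turn from the pose commanded when the call began, along the tool's axes at that moment; what a row does not reach only later rows make up. A row lasts 1/10 s, in which the tool goes at most 50 mm and 8.59 degrees, less where a joint would pass 70% of its speed; a pose out of reach is approached as far as the arm can. A call with a gripper value outside its range is refused whole. The fingers move at their own pace and stop on an object; the grip force is fixed at half the most. Time passes only in rows, so rows that repeat a pose let the fingers close. It gives the time, the measured TCP pose, the force, the opening and the grip force at its end, in the units of the state.
- robot.get_obs(): the state, without advancing time (a new reading comes with each control period).
- robot.snapshot(name): name is "scene" or "top"; returns a dict with "image" (384x512x3 uint8, red, green, blue), "depth" (384x512 float32, m along the optical axis (not along the pixel's ray), 0 where there is no reading), "fov_y" (degrees; the focal length in pixels is half the picture's height over the tangent of half this angle, whatever the lens; pixels are square), "cx", "cy" (the principal point, pixels), "origin" and "orientation" of the camera in the world. Camera axes: x right, y up, looking along -z (the intrinsics and any distortion apply to the point x, -y, -z); pixel columns grow to the right and rows downward; lengths in m; the calibration is good to about 2 mm. A picture is of the moment at which its call begins.
- robot.close_job(): hands the job in; it is judged then, once.
The state is a dict: "time": time; "joint_positions": joint angles; "qvel": joint speeds; "joint_torque": joint torques, N m; "tool_pos": TCP position; "ee_rot": TCP orientation; "wrist_force": force on the tool from outside, world axes, zero at the start; "wrist_torque": the same for the moment, N m; "width": finger opening in m; "finger_force": force on a finger pad.
Only numpy, scipy, OpenCV 4.12 (cv2) and the standard library are available. Lean on these libraries where they do the work, as an engineer would, in place of code of your own. Each camera call takes 0.05 s, during which the arm holds its last target. There are 200 camera calls.

TASK

A water-test case has come in, packed in the white carton on the bench, and its contents are to be checked: swing the two end flaps that still stand over the carton outward, past upright, and leave them open. Then, before touching the slide catch on the front of the grey case, tug the lid up by its tab to feel whether it is caught (it looks the same either way); if it is, push the slide fully across, away from the tab, to free it. Raise the lid well past halfway to upright and finish while holding it there, still, with the gripper, since it falls shut when let go; leave all the other things on the bench and in the carton where they are.

Things in the scene. Friction and masses are not known exactly. Their poses are not given: they have to be found in the camera images.
- carton: white open carton, fixed, 248 mm (x) by 368 mm (y), walls 4 mm thick, 115 mm high, yaw within 0.25 rad of straight. Origin: centre of its underside; x away from the robot, y left, z up. Its long near and far flaps are already folded out and hang down outside, 22 mm beyond the walls; the left and right end flaps still stand inward over the contents. A pad fills the bottom up to z = 34 mm
- case: grey plastic case fixed on the pad in the carton; its origin and axes are the carton's. With the lid shut it spans x -48 to 102, y -115 to 115, z 34 to 100 mm; the lid sits above z = 82 mm. In front of its face (x = -48) are 72 mm of free space to the carton's near wall; the lid's tab (right) and the catch's housing (left) stick out into it
- flap_left_hinge (a point): middle of the left end flap's hinge line, on top of the carton's left wall (carton frame 0, 182, 115 mm); axes as the carton's; the hinge line runs along x
- flap_left (a joint): left end flap, 4 mm board, 240 mm along the carton's x, 115 mm from hinge to free edge; value in rad: 0 = level over the carton, pi/2 = upright, 2.7 = stop, hanging outward; starts sprung up at 0.4 to 0.8. Stiff hinge (0.06 N m, about 1 N at the edge): it stays where it is left
- flap_left_edge (a point): middle of the free edge of the left end flap
- flap_right_hinge (a point): middle of the right end flap's hinge line, on top of the carton's right wall (carton frame 0, -182, 115 mm); axes as the carton's; the hinge line runs along x
- flap_right (a joint): right end flap, 4 mm board, 240 mm along the carton's x, 115 mm from hinge to free edge; value in rad: 0 = level over the carton, pi/2 = upright, 2.7 = stop, hanging outward; starts sprung up at 0.4 to 0.8. Stiff hinge (0.06 N m, about 1 N at the edge): it stays where it is left
- flap_right_edge (a point): middle of the free edge of the right end flap
- lid_tab (a point): lift tab: flat ribbed grey tab out toward the robot from the lid's front edge, 36 mm wide (y), 32 mm long (x), 12 mm thick, nothing beneath it for 50 mm. The point lies inside it, halfway up, 20 mm from the lid's front face, 14 mm from the tab's end: carton frame -68, -50, 90 mm with the lid shut; 170 mm from the hinge line and 8 mm above its level. Its axes turn with the lid
- lid_hinge (a point): point on the lid's hinge line, in line with the tab (carton frame 102, -50, 82 mm); the line runs along y at the far edge of the case; axes as the carton's, does not turn
- lid (a joint): lid, 150 x 230 x 18 mm, 0.19 to 0.31 kg, hinged at its far edge; value in rad: 0 = shut, stops at 1.35; the tab rises as it opens. It falls shut from any angle when let go. If hooked inside it gives 0.03 to 0.04 rad (5 to 7 mm at the tab) under a firm tug and holds; if not, it lifts with 2 N or less at the tab. Which it is varies and cannot be seen
- latch_knob (a point): centre of the slide catch's thumb piece: ribbed black block 20 mm (y) x 14 mm (x) x 18 mm high, on top (z = 80 mm) of a grey housing 90 mm wide (y 5 to 95 mm) and 30 mm deep on the case's front, left of the middle; carton frame -66, 43, 89 mm with the slide shut, 18 mm in front of the case's face; axes as the carton's
- latch (a joint): slide catch, value in m: 0 = shut (it always starts within 2 mm of shut, hooked or not), grows as the thumb piece is pushed left (carton +y, away from the tab), stops at 0.014; the lid is free beyond 0.011. About 2.5 N of friction; it stays where it is left
- refill_box: bystander in the carton: white box 80 x 42 x 34 mm lying on the pad left of the case; origin: centre of its underside
- tub: bystander in the carton: white screw-top tub, 44 mm across, 50 mm high, on the pad right of the case; origin: centre of its underside
- elbow: bystander: white pipe elbow, 95 mm each way, 52 mm high, on the bench to the left; origin on its underside, middle of its outline
- union: bystander: white pipe union, 117 mm long, 60 mm across, on the bench to the left; origin under its centre
- tape_roll: bystander: roll of brown tape lying flat, 110 mm across, 48 mm high, on the bench to the right; origin: centre of its underside
- cutter: bystander: grey carton cutter, 170 mm long, 16 mm high, on the bench to the right; origin under its centre
- scanner: bystander: hand scanner lying down, 190 mm long, 62 mm wide, 45 mm high, on the bench to the right; origin under its centre

How it is judged:
By the outcome, as a careful person would: the job done as asked, in the order asked, and still so for the second after the job is handed in, while the arm keeps its last pose, push and grip.
It also fails if it takes over 67 s, if anything falls off the work surface, if the arm or the gripper's body presses on something with over 40 N, if the wrist force passes 120 N, or if a joint passes its speed limit or range.

## Working session

There is one attempt and no reset: what is moved stays moved. The work goes in short steps, Python scripts to look and compute and a tool call to move; the robot and the scene stay as the last step left them, time stands still between calls to the robot, and variables do not carry over. Pictures are saved under pics/ and viewed, at most 10 in all, crops included, and the job is handed in when it is done.

Besides the shell and the picture viewer there is one more tool, called after "Call:" as name(argument=value, ...), one argument or row to a line, values as JSON. move_arm: Moves the arm, as the interface text tells. Its arguments: {"type":"object","properties":{"deltas":{"type":"array","items":{"type":"number"}}},"required":["deltas"]}

```bash
mkdir -p pics; cat > h.py <<'E'
import numpy as np, cv2
from bench import robot
from scipy.spatial.transform import Rotation as R
def snap(n,name):
    s=robot.snapshot(n); cv2.imwrite(f'pics/{name}.png',s['image'][:,:,::-1]); np.savez(f'pics/{name}.npz',**{k:np.array(v) for k,v in s.items()}); return s
def rot(o):
    o=np.array(o,float)
    return o if o.shape==(3,3) else (R.from_euler('xyz',o).as_matrix() if o.size==3 else R.from_quat(o).as_matrix())
def pts(s):
    d=s['depth']; h,w=d.shape; f=h/2/np.tan(np.radians(s['fov_y'])/2)
    u,v=np.meshgrid(np.arange(w),np.arange(h))
    p=np.stack([(u-s['cx'])/f*d,-(v-s['cy'])/f*d,-d],-1)
    return p@rot(s['orientation']).T+np.array(s['origin'])
E
python3 - <<'E'
from h import *
for n in('scene','top'):
    s=snap(n,n+'0'); print({k:v for k,v in s.items() if k not in('image','depth')})
a=[cv2.imread(f'pics/{n}0.png') for n in('scene','top')]
print(robot.get_obs())
E
```

```text
{'fov_y': 52.3938756218966, 'cx': 256.7648510610235, 'cy': 195.30466898975857, 'origin': array([ 1.01565594, -0.54651736,  0.93604269]), 'orientation': array([ 0.73804259, -0.00523774,  0.72444132])}
{'fov_y': 49.807890932266304, 'cx': 264.9111734324742, 'cy': 184.09984263475303, 'origin': array([ 0.31009405, -0.00854955,  1.46526626]), 'orientation': array([ 0.155665  ,  0.00703436, -1.55588943])}
{'time': 0.1, 'joint_positions': array([ 1.16487153e+00,  8.78733863e-02,  1.37205812e+00,  3.46612779e-05,
        1.68358269e+00, -1.03087296e-01]), 'qvel': array([ 6.38167363e-04, -2.32487596e-03, -2.69957437e-03,  1.35849958e-05,
        7.09339133e-04, -5.87036206e-04]), 'joint_torque': array([ 2.42496688e-03, -3.41250658e+01, -3.03301942e+01,  7.19741802e-02,
        3.03739531e-02, -1.12364153e-04]), 'tool_pos': array([0.16382489, 0.52453951, 0.20444825]), 'ee_rot': array([-3.13968485e+00, -2.32001984e-04,  2.83875880e+00]), 'wrist_force': array([-0.22850759,  0.01580681,  0.17085163]), 'wrist_torque': array([ 0.01135122,  0.00365345, -0.00589026]), 'finger_force': 0.0, 'width': 0.09378493290606711}
```

View pics/scene0.png

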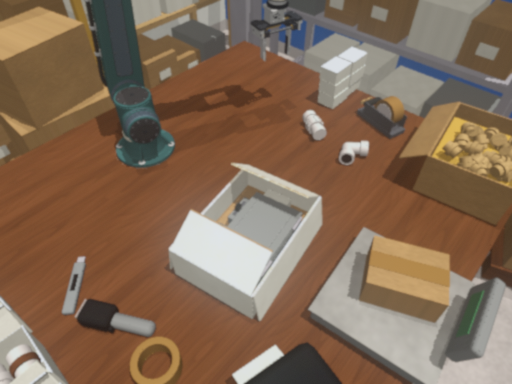

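View pics/top0.png

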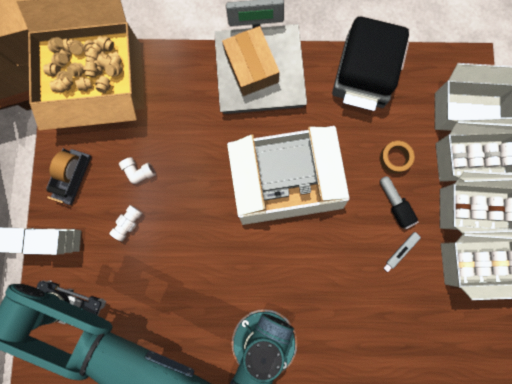

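The scene view shows the carton at about (250,240) with its end flaps standing inward. In the top view, the case is at about (287,165), the tab at (305,188) and the knob at (270,193). Next I'll measure the carton pose.

```bash
python3 - <<'E'
from h import *
for n in('scene','top'):
    s=dict(np.load(f'pics/{n}0.npz')); P=pts(s); im=s['image'].astype(int)
    roi=(P[...,0]>.3)&(P[...,0]<.75)&(P[...,1]>-.35)&(P[...,1]<.2)
    bench=roi&(abs(P[...,2])<.01); print(n,'bench z',np.median(P[bench][:,2]), (s['depth']==0).mean())
    m=roi&(P[...,2]>.088)&(P[...,2]<.106)&(im.max(-1)<205)&(np.ptp(im,axis=-1)<25)
    c,l,st,_=cv2.connectedComponentsWithStats(m.astype(np.uint8)); k=1+np.argmax(st[1:,4]); q=P[l==k]
    print('lid',len(q),cv2.minAreaRect(q[:,:2].astype(np.float32)*1000),np.median(q[:,2]))
    # whole carton outline incl hanging flaps; z>0.108
    m=roi&(P[...,2]>.05)&(im.min(-1)>150); q=P[m]
    print('white',len(q),cv2.minAreaRect(q[:,:2].astype(np.float32)*1000))
    for nm,side in(('L',1),('R',-1)):
        m2=roi&(P[...,2]>.125)&(P[...,1]*side>(-.06)*side); q=P[m2]
        if len(q): print(nm,len(q),q.min(0),q.max(0)); c0=q.mean(0); print(c0,np.linalg.svd(q-c0,full_matrices=False)[2][2])
    c=cv2.imread(f'pics/{n}0.png'); 
    c=c[110:235,210:365] if n=='top' else c[150:320,160:340]
    cv2.imwrite(f'pics/{n}0c.png',cv2.resize(c,None,fx=4 if n=='top' else 3,fy=4 if n=='top' else 3,interpolation=2))
E
```

```text
scene bench z -0.00023601012266244448 0.0039011637369791665
lid 2423 ((594.4942016601562, -46.33338165283203), (155.16822814941406, 197.6640167236328), 9.454045295715332) 0.10083671274547923
white 9078 ((575.2442626953125, -69.44046020507812), (266.8622131347656, 369.28179931640625), 9.859253883361816)
L 502 [0.4276644  0.00251689 0.12554346] [0.67115364 0.11780148 0.19641239]
[0.55673899 0.05415557 0.16851754] [ 0.11119688 -0.64380335 -0.75706836]
R 3817 [ 0.46673498 -0.26136661  0.12500702] [ 0.71774305 -0.13267495  0.18138137]
[ 0.5975478  -0.19439751  0.15170607] [ 0.09429738 -0.53202737  0.84145997]
top bench z -0.0005326202053325124 0.003692626953125
lid 1396 ((578.964111328125, -68.17064666748047), (184.02090454101562, 186.70199584960938), 10.27132511138916) 0.10014564007070081
white 6852 ((510.3055114746094, -77.9793701171875), (370.7659606933594, 367.96002197265625), 9.849905967712402)
L 2490 [ 0.31009405 -0.00854955  0.12509587] [0.66877686 0.12511571 1.46526626]
[0.47465158 0.04187245 0.54128911] [ 0.15122065 -0.98810613 -0.02790323]
R 1708 [ 0.46428784 -0.25785238  0.12500248] [ 0.71316774 -0.13253042  0.18477794]
[ 0.5869515  -0.19180014  0.15291714] [-0.09318216  0.52924268 -0.84333817]
```

View pics/top0c.png

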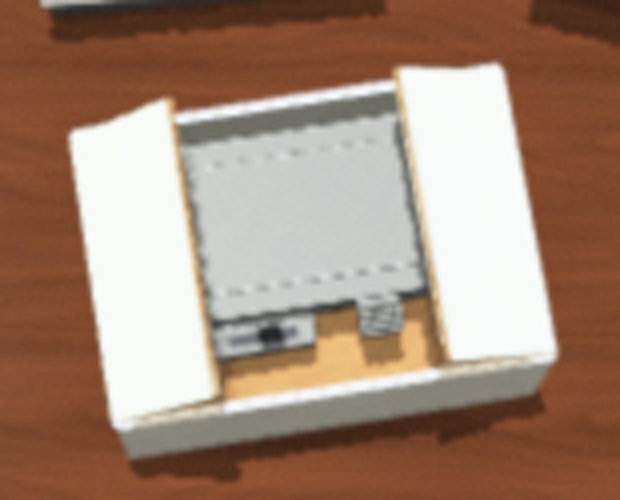

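The crop shows the tab at about (380,315) and the knob at about (272,335), which are (305,189) and (278,194) in the full top picture. Both flaps are standing inward. The yaw is about +0.171.

```bash
python3 - <<'E'
from h import *
yaw=np.radians(9.85); ex=np.array([np.cos(yaw),np.sin(yaw)]); ey=np.array([-ex[1],ex[0]])
for n in('scene','top'):
    s=dict(np.load(f'pics/{n}0.npz')); P=pts(s); im=s['image'].astype(int)
    roi=(P[...,0]>.38)&(P[...,0]<.75)&(P[...,1]>-.35)&(P[...,1]<.2)&(P[...,2]<.3)
    X=P[...,:2]@ex; Y=P[...,:2]@ey; Z=P[...,2]
    m=roi&(Z>.108)&(Z<.125); print(n,'rim x',np.percentile(X[m],[.5,2,98,99.5]),'y',np.percentile(Y[m],[.5,2,98,99.5]))
    m=roi&(abs(Z-.1)<.004)&(abs(Y+.165)<.06); print('lid x',np.percentile(X[m],[.5,2,5,95,98,99.5]),'y',np.percentile(Y[m],[1,99]))
    # flap lines: fit z vs Y at flaps
    for lo,hi in((-1,-.23),(-.1,1)):
        m=roi&(Z>.13)&(Y>lo)&(Y<hi)
        if m.sum()>300:
            k=np.polyfit(Y[m],Z[m],1); print('flap',m.sum(),k,'ang',np.arctan(k[0]),'hingeY',(.115-k[1])/k[0],'Yrange',np.percentile(Y[m],[1,99]),'x',np.percentile(X[m],[1,99]),'zmax',np.percentile(Z[m],99))
    print('bench things? tab/knob')
    d=(im.max(-1)<60)&roi&(Z>.06)&(Z<.115); print('dark',d.sum(),np.median(X[d]) if d.any() else 0,np.median(Y[d]) if d.any() else 0,Z[d].max() if d.any() else 0)
E
```

```text
scene rim x [0.42249081 0.42402354 0.67789133 0.67834243] y [-0.35080942 -0.35022734  0.01177525  0.01506564]
lid x [0.42885022 0.4304551  0.50422913 0.65085138 0.67891982 0.679974  ] y [-0.21001763 -0.1061911 ]
flap 3459 [0.63793454 0.33913665] ang 0.567846536968529 hingeY -0.3513474052721385 Yrange [-0.32832168 -0.25265422] x [0.43288532 0.66876225] zmax 0.17875876994104956
flap 480 [-0.85912056  0.13256738] ang -0.7097652470291537 hingeY 0.020448095330515396 Yrange [-0.072145    0.00092201] x [0.43361287 0.66990993] zmax 0.19460710300544395
bench things? tab/knob
dark 0 0 0 0
top rim x [0.41873354 0.41923251 0.67307853 0.6741489 ] y [-0.34774322 -0.34683614  0.01918926  0.01994055]
lid x [0.41763273 0.4692644  0.49846529 0.64429138 0.64934753 0.66743181] y [-0.22376506 -0.10627513]
flap 1557 [0.63108373 0.33559096] ang 0.5629621754959941 hingeY -0.3495431006017139 Yrange [-0.32680705 -0.24854709] x [0.42881457 0.66456633] zmax 0.18065883519723144
flap 1649 [-0.87181697  0.1339668 ] ang -0.7170243748646129 hingeY 0.021755482821990548 Yrange [-0.06858822  0.00369038] x [0.42882595 0.66492975] zmax 0.19424075652289555
bench things? tab/knob
dark 13 0.48088836805871066 -0.12110618563185965 0.09964956859187812
```

```bash
cat >> h.py <<'E'
yaw=.1719; ex=np.array([np.cos(yaw),np.sin(yaw),0]); ey=np.array([-ex[1],ex[0],0]); O=np.array([.5691,-.0684,0]); Zu=np.array([0,0,1.])
C=np.stack([ex,ey,Zu],1)
def toc(p): return C.T@(np.array(p)-O)
def tgt(t):  # t: tool points forward by t
    z=-np.cos(t)*Zu+np.sin(t)*ex; return np.stack([np.cross(ey,z),ey,z],1)
def delta(pc,t=0):
    o=robot.get_obs(); Rm=rot(o['ee_rot'])
    d=Rm.T@(O+C@np.array(pc)-np.array(o['tool_pos']))*100
    return R.from_matrix(Rm.T@tgt(t)).as_rotvec().round(3), d.round(2)
def show():
    o=robot.get_obs(); print(o['time'],'carton mm',(toc(o['tool_pos'])*1000).round(1),'F carton',(C.T@o['wrist_force']).round(2),'w',o['width'],'ff',o['finger_force'],'q',np.round(o['joint_positions'],2))
E
python3 -c "
from h import *
show();print(delta([0,.07,.30]))"
```

```text
0.1 carton mm [-297.9  653.5  204.4] F carton [-0.22  0.05  0.17] w 0.09378493290606711 ff 0.0 q [ 1.16  0.09  1.37  0.    1.68 -0.1 ]
(array([-0.002, -0.001, -0.475]), array([-53.16, -38.3 ,  -9.49]))
```

Call:
move_arm(
  deltas=[0, 0, -0.12, -3, -2, -5, 1, 0, 0, -0.24, -7, -5, -9.5, 1, 0, 0, -0.36, -11, -8, -9.5, 1, 0, 0, -0.475, -15, -11, -9.5, 1, 0, 0, -0.475, -19, -14, -9.5, 1, 0, 0, -0.475, -23, -17, -9.5, 1, 0, 0, -0.475, -27, -20, -9.5, 1, 0, 0, -0.475, -31, -22.5, -9.5, 1],
)

```text
time: 0.9
tool_pos: [0.3807, 0.2314, 0.3004]
ee_rot: [3.141, 0.0, -2.969]
wrist_force: [0.5, -0.0, 0.7]
width: 0.0333
finger_force: 0.0
```

```bash
python3 -c "
from h import *
show();print(delta([0,.07,.30]))"
```

```text
0.9 carton mm [-134.3  327.6  300.4] F carton [ 0.5  -0.11  0.73] w 0.033341211529434436 ff 0.0 q [ 0.42 -0.15  1.41  0.    1.88 -1.32]
(array([0.   , 0.   , 0.001]), array([-13.42, -25.76,   0.03]))
```

Call:
move_arm(
  deltas=[0, 0, 0, -3.3, -4, 0, 1, 0, 0, 0, -5.5, -8, 0, 1, 0, 0, 0, -7.5, -12, 0, 1, 0, 0, 0, -9.5, -16, 0, 1, 0, 0, 0, -11.5, -20, 0, 1, 0, 0, 0, -13, -24, 0, 1, 0, 0, 0, -13, -25.5, 3, 1, 0, 0, 0, -13, -25.5, 7, 1],
)

```text
time: 1.7
tool_pos: [0.554, 0.0014, 0.231]
ee_rot: [-3.14, 0.004, -2.973]
wrist_force: [-0.2, 0.0, -0.3]
width: 0.0006
finger_force: 0.0
```

Call:
move_arm(
  deltas=[0, 0, 0, 0, 0, 3, 1, 0, 0, 0, 0, 0, 6, 1, 0, 0, 0, 0, 0, 8, 1, 0, 0, 0, 0, 0, 8.5, 1, 0, 0, 0, 0, 0, 8.5, 1],
)

```text
time: 2.2
tool_pos: [0.5514, 0.0044, 0.1444]
ee_rot: [3.141, -0.002, -2.969]
wrist_force: [0.3, -0.8, 0.1]
width: 0.0004
finger_force: 0.0
```

```bash
python3 -c "
from h import *
show();print(delta([0,.07,.145]))"
```

```text
2.2 carton mm [ -5.   74.7 144.4] F carton [ 0.17 -0.8   0.12] w 0.00041973672724060284 ff 0.0 q [-0.09  0.11  1.46  0.    1.57 -1.84]
(array([ 0.001, -0.002,  0.   ]), array([-0.5 , -0.47, -0.06]))
```

Call:
move_arm(
  deltas=[0, 0, 0, 0, 1.3, -0.5, 1, 0, 0, 0, 0, 2.6, -1, 1, 0, 0, 0, 0, 3.9, -1.5, 1, 0, 0, 0, 0, 5.2, -2, 1, 0, 0, 0, 0, 6.5, -2.5, 1, 0, 0, 0, 0, 7.8, -3, 1, 0, 0, 0, 0, 9.1, -3.5, 1, 0, 0, 0, 0, 10.4, -3.7, 1],
)

```text
time: 3.0
tool_pos: [0.534, 0.1079, 0.1828]
ee_rot: [-3.141, 0.0, -2.969]
wrist_force: [0.1, -0.4, -1.3]
width: 0.0004
finger_force: 0.5
```

Call:
move_arm(
  deltas=[0, 0, 0, 0, 1.3, 0, 1, 0, 0, 0, 0, 2.4, 0.4, 1, 0, 0, 0, 0, 3.4, 0.8, 1, 0, 0, 0, 0, 4.4, 1.2, 1, 0, 0, 0, 0, 5.2, 1.6, 1, 0, 0, 0, 0, 5.6, 2, 1, 0, 0, 0, 0, 5.6, 2, 1],
)

```text
time: 3.7
tool_pos: [0.5241, 0.1625, 0.1615]
ee_rot: [3.141, -0.002, -2.969]
wrist_force: [0.3, -0.4, 0.4]
width: 0.0005
finger_force: 0.0
```

```bash
python3 -c "
from h import *
show();print(delta([0,-.05,.25]));snap('scene','s1')"
```

```text
3.7 carton mm [ -4.9 235.2 161.5] F carton [ 0.24 -0.41  0.42] w 0.0005355726129956011 ff 0.0 q [ 0.2   0.1   1.45  0.    1.6  -1.55]
(array([ 0.001, -0.002,  0.001]), array([ -0.44, -28.52,  -8.87]))
```

View pics/s1.png

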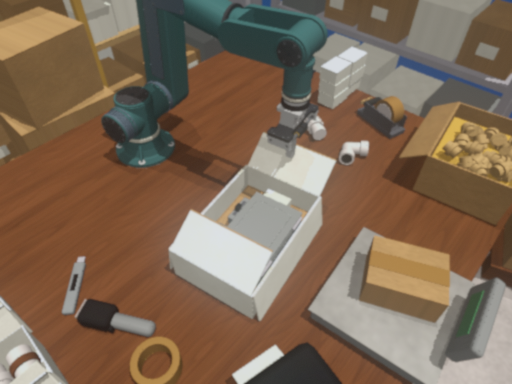

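The left flap is now open outward, at about (290,165). Now the right one.

Call:
move_arm(
  deltas=[0, 0, 0, 0, 0, -4, 1, 0, 0, 0, 0, -1, -8, 1, 0, 0, 0, 0, -5, -9, 1, 0, 0, 0, 0, -10, -9, 1, 0, 0, 0, 0, -15, -9, 1, 0, 0, 0, 0, -20, -9, 1, 0, 0, 0, 0, -25, -9, 1, 0, 0, 0, 0, -29.5, -9, 1],
)

```text
time: 4.55
tool_pos: [0.5752, -0.1315, 0.2528]
ee_rot: [-3.141, 0.001, -2.971]
wrist_force: [-0.2, 0.6, -0.6]
width: 0.0005
finger_force: 0.0
```

Call:
move_arm(
  deltas=[0, 0, 0, 0, 0, 0, 1, 0, 0, 0, 0, 0, 3, 1, 0, 0, 0, 0, 0, 7, 1, 0, 0, 0, 0, 0, 10, 1, 0, 0, 0, 0, 0, 10.7, 1, 0, 0, 0, 0, 0, 10.7, 1],
)

```text
time: 5.15
tool_pos: [0.5745, -0.128, 0.1445]
ee_rot: [3.14, -0.002, -2.969]
wrist_force: [-0.0, -0.1, 0.1]
width: 0.0008
finger_force: 0.0
```

```bash
python3 -c "
from h import *
show();print(delta([0,-.06,.145]))"
```

```text
5.15 carton mm [ -4.9 -59.6 144.5] F carton [-0.05 -0.13  0.14] w 0.0008433310442221434 ff 0.0 q [-0.32  0.19  1.37  0.    1.58 -2.06]
(array([ 0.002, -0.002,  0.001]), array([-0.49, -0.04, -0.05]))
```

Call:
move_arm(
  deltas=[0, 0, 0, 0, -1.5, -0.5, 1, 0, 0, 0, 0, -3, -1, 1, 0, 0, 0, 0, -4.5, -1.5, 1, 0, 0, 0, 0, -6, -2, 1, 0, 0, 0, 0, -7.5, -2.5, 1, 0, 0, 0, 0, -9, -3, 1, 0, 0, 0, 0, -10.5, -3.5, 1, 0, 0, 0, 0, -12, -3.7, 1],
)

```text
time: 5.95
tool_pos: [0.5957, -0.2487, 0.1824]
ee_rot: [3.141, -0.0, -2.97]
wrist_force: [-0.5, 1.7, -0.5]
width: 0.0007
finger_force: 0.5
```

Call:
move_arm(
  deltas=[0, 0, 0, 0, -1.3, 0, 1, 0, 0, 0, 0, -2.4, 0.4, 1, 0, 0, 0, 0, -3.4, 0.8, 1, 0, 0, 0, 0, -4.4, 1.2, 1, 0, 0, 0, 0, -5.2, 1.6, 1, 0, 0, 0, 0, -5.6, 2, 1, 0, 0, 0, 0, -5.6, 2, 1],
)

```text
time: 6.65
tool_pos: [0.6051, -0.3026, 0.1612]
ee_rot: [3.141, -0.001, -2.97]
wrist_force: [0.3, 1.1, -0.0]
width: 0.0004
finger_force: 0.0
```

```bash
python3 -c "
from h import *
show()"
```

```text
6.65 carton mm [  -4.6 -236.9  161.2] F carton [ 0.47  1.02 -0.04] w 0.00041008241260980443 ff 0.0 q [-0.55  0.38  1.1  -0.    1.66 -2.29]
```

Call:
move_arm(
  deltas=[0, 0, 0, 0, 0, -4, 1, 0, 0, 0, 0, 1, -8, 1, 0, 0, 0, 2, 5, -10, 1, 0, 0, 0, 6, 9, -10, 0.5, 0, 0, 0, 10, 12, -10, 0, 0, 0, 0, 14, 15, -10, -0.25, 0, 0, 0, 17, 17, -10, -0.25, 0, 0, 0, 17, 17, -10, -0.25],
)

```text
time: 7.45
tool_pos: [0.4052, -0.1615, 0.2636]
ee_rot: [-3.14, 0.001, -2.969]
wrist_force: [0.1, -1.1, 0.9]
width: 0.0372
finger_force: 0.0
```

```bash
python3 - <<'E'
from h import *
show()
for n in('scene','top'):
    s=snap(n,n+'2'); P=pts(s); im=s['image'].astype(int)
    Q=(P-O)@C*1000; x,y,z=Q[...,0],Q[...,1],Q[...,2]
    g=lambda m,v:np.percentile(v[m],[2,50,98]).round(1)
    lid=(abs(z-100)<5)&(abs(y)<140)&(x>-60)&(x<115); print(n,'lid',lid.sum(),g(lid,x),g(lid,y),g(lid,z))
    r=cv2.minAreaRect(np.stack([x[lid],y[lid]],1).astype(np.float32)); print(r)
    tab=(z>75)&(z<110)&(x<-52)&(x>-110)&(y<-15)&(y>-90)
    if tab.any(): print('tab',tab.sum(),g(tab,x),g(tab,y),g(tab,z))
    k=(z>84)&(z<115)&(x<-52)&(x>-110)&(y>0)&(y<90)
    if k.any(): print('knob',k.sum(),g(k,x),g(k,y),g(k,z))
    for sd in(1,-1):
        f=(sd*y>187)&(sd*y<300)&(abs(x)<90)&(z>110)
        if f.sum()>30: kk=np.polyfit(sd*y[f],z[f],1); print('flap',sd,f.sum(),np.pi+np.arctan(-abs(kk[0])),kk)
    c=cv2.imread(f'pics/{n}2.png'); c=c[110:235,210:365] if n=='top' else c[140:320,160:340]
    cv2.imwrite(f'pics/{n}2c.png',cv2.resize(c,None,fx=3,fy=3,interpolation=2))
a=cv2.imread('pics/top2c.png');b=cv2.imread('pics/scene2c.png')
h=min(len(a),len(b)); cv2.imwrite('pics/both2.png',np.vstack([a[:,:],]))
E
```

```text
7.45 carton mm [-177.4  -63.7  263.6] F carton [-0.1  -1.05  0.92] w 0.03718239568843552 ff 0.0 q [-0.51 -0.17  1.51 -0.    1.81 -2.25]
scene lid 3965 [-45.4  31.4 101.3] [-115.3  -15.4  108.1] [ 96.6 100.7 104.1]
((22.286338806152344, -1.4366912841796875), (234.8503875732422, 164.1396026611328), 89.899658203125)
tab 115 [-78.6 -65.9 -53.3] [-69.6 -54.6 -34.2] [87.4 95.1 98.8]
knob 46 [-73.1 -62.6 -57.4] [31.2 39.7 51.4] [ 86.3  95.6 100.6]
flap 1 2078 2.504657618765407 [  0.73979064 -16.65621252]
flap -1 1969 2.494867788859396 [  0.75504934 -20.5639973 ]
top lid 2749 [-49.2  23.2  97.5] [-109.6    1.3  112.1] [ 95.6 100.2 104.6]
((20.644142150878906, 0.9395523071289062), (231.94610595703125, 160.98379516601562), 89.87229919433594)
tab 104 [-82.8 -67.8 -52.3] [-66.2 -48.6 -31.7] [ 87.5  95.2 103. ]
knob 35 [-76.8 -68.2 -53.7] [24.5 47.  78.4] [ 84.1  95.5 102.7]
flap 1 1624 2.5075977650714836 [  0.73525124 -16.92719505]
flap -1 1711 2.4948367593705174 [  0.75509807 -19.89472022]
```

View pics/top2c.png

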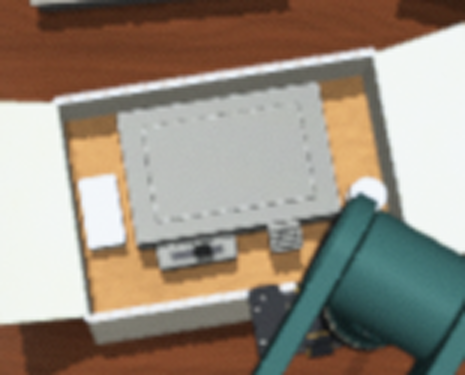

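Both end flaps stand open at about 2.5 rad. The tab at (285,236) and the knob at (203,250) in this crop agree with the frame. I'll now approach the tab tilted 0.35 rad forward.

```bash
python3 -c "
from h import *
show();print(delta([-.094,-.05,.16],.35),delta([-.0635,-.05,.075],.35))"
```

```text
7.55 carton mm [-174.4  -66.3  263.5] F carton [ 0.49  0.42 -0.44] w 0.04487558390471713 ff 0.0 q [-0.51 -0.17  1.5  -0.    1.8  -2.25]
(array([-0.002, -0.347,  0.001]), array([-8.01,  1.64, 10.36])) (array([-0.002, -0.347,  0.001]), array([-11.04,   1.66,  18.87]))
```

Call:
move_arm(
  deltas=[0, -0.12, 0, -3, 0.6, 3, -0.25, 0, -0.24, 0, -6, 1.2, 6, -0.25, 0, -0.347, 0, -8, 1.6, 9, -0.25, 0, -0.347, 0, -8, 1.6, 10.4, -0.25, 0, -0.347, 0, -8, 1.6, 10.4, -0.25, 0, -0.347, 0, -8, 1.6, 10.4, -0.25],
)

```text
time: 8.15
tool_pos: [0.4862, -0.1354, 0.1604]
ee_rot: [-3.14, 0.348, -2.969]
wrist_force: [0.1, 0.3, 0.3]
width: 0.0591
finger_force: 0.0
```

```bash
python3 -c "
from h import *
show();print(delta([-.0635,-.05,.075],.35))"
```

```text
8.15 carton mm [-93.1 -51.8 160.4] F carton [0.17 0.3  0.3 ] w 0.05914631447922692 ff 0.0 q [-0.54 -0.23  1.8   0.23  1.31 -2.31]
(array([-0.002, -0.002,  0.001]), array([0.13, 0.2 , 9.04]))
```

Approach along the tool axis, then close.

Call:
move_arm(
  deltas=[0, 0, 0, 0.1, 0.2, 3, -0.25, 0, 0, 0, 0.1, 0.2, 6, -0.25, 0, 0, 0, 0.1, 0.2, 8, -0.25, 0, 0, 0, 0.1, 0.2, 9, -0.25, 0, 0, 0, 0.1, 0.2, 9, -0.25],
)

```text
time: 8.65
tool_pos: [0.5147, -0.1276, 0.0741]
ee_rot: [-3.141, 0.347, -2.969]
wrist_force: [-0.7, 0.4, -0.5]
width: 0.0589
finger_force: 0.0
```

Call:
move_arm(
  deltas=[0, 0, 0, 0, 0, 0, 0.1, 0, 0, 0, 0, 0, 0, 0.4, 0, 0, 0, 0, 0, 0, 1, 0, 0, 0, 0, 0, 0, 1, 0, 0, 0, 0, 0, 0, 1, 0, 0, 0, 0, 0, 0, 1],
)

```text
time: 9.25
tool_pos: [0.5151, -0.1304, 0.0754]
ee_rot: [-3.134, 0.35, -2.969]
wrist_force: [2.1, -7.0, -1.2]
width: 0.0357
finger_force: 30.0
```

```bash
python3 -c "
from h import *
show();print(delta([-.0635,-.05,.075],.35))"
```

```text
9.25 carton mm [-63.8 -51.9  75.4] F carton [ 0.84 -7.21 -1.17] w 0.03566391435978108 ff 30.000233352184296 q [-0.49 -0.12  1.88  0.23  1.11 -2.31]
(array([-0.007,  0.   ,  0.001]), array([-0.02,  0.19,  0.05]))
```

Call:
move_arm(
  deltas=[0, 0, 0, -0.08, -0.15, -0.23, 1, 0, 0, 0, -0.17, -0.15, -0.47, 1, 0, 0, 0, -0.25, -0.15, -0.7, 1, 0, 0, 0, -0.34, -0.15, -0.94, 1, 0, 0, 0, -0.34, -0.15, -0.94, 1, 0, 0, 0, -0.34, -0.15, -0.94, 1],
)

```text
time: 9.85
tool_pos: [0.5156, -0.1303, 0.0851]
ee_rot: [-3.137, 0.351, -2.969]
wrist_force: [6.1, -3.9, -1.9]
width: 0.0358
finger_force: 30.0
```

```bash
python3 -c "
from h import *
show()"
```

```text
9.85 carton mm [-63.3 -51.8  85.1] F carton [ 5.39 -4.84 -1.86] w 0.03578996735449359 ff 29.997755885124207 q [-0.49 -0.12  1.86  0.23  1.13 -2.31]
```

The lid rose 9.7 mm at the tab with under 1 N of change, more than the 5–7 mm a hooked lid allows, so it seems free. I'll lift further along the arc and confirm before going on.

```bash
cat > arc.py <<'E'
from h import *
H=np.array([.102,0,.082]); G0=np.array([-.0693,0,.0904])-H; K=.85
def pose(a):
    if a<=.058: t=.35
    else: t=.35-K*(a-.058)
    g=np.array([G0[0]*np.cos(a)+G0[2]*np.sin(a),-.053,-G0[0]*np.sin(a)+G0[2]*np.cos(a)])+[H[0],0,H[2]]
    Rt=tgt(t); return O+C@g+.016*Rt[:,2],Rt
def rows(a0,a1,n):
    p0,R0=pose(a0)
    for a in np.linspace(a0,a1,n+1)[1:]:
        p,Rt=pose(a); print(round(a,2),R.from_matrix(R0.T@Rt).as_rotvec().round(3)[1],(R0.T@(p-p0)*100).round(2))
E
python3 -c "
from arc import *
for a,b in((.058,.4),(.4,.8),(.8,1.2)): rows(a,b,8)
print(toc(pose(.058)[0]),toc(pose(1.2)[0]))"
```

```text
0.1 0.036 [-0.28 -0.   -0.65]
0.14 0.073 [-0.59 -0.   -1.29]
0.19 0.109 [-0.92 -0.   -1.92]
0.23 0.145 [-1.28 -0.   -2.53]
0.27 0.182 [-1.67 -0.   -3.12]
0.31 0.218 [-2.08 -0.   -3.69]
0.36 0.254 [-2.51 -0.   -4.25]
0.4 0.291 [-2.97 -0.   -4.79]
0.45 0.042 [-0.37 -0.   -0.74]
0.5 0.085 [-0.77 -0.   -1.46]
0.55 0.128 [-1.21  0.   -2.16]
0.6 0.17 [-1.69 -0.   -2.83]
0.65 0.213 [-2.19  0.   -3.48]
0.7 0.255 [-2.73  0.   -4.11]
0.75 0.298 [-3.3  0.  -4.7]
0.8 0.34 [-3.9   0.   -5.27]
0.85 0.043 [-0.41 -0.   -0.71]
0.9 0.085 [-0.86 -0.   -1.4 ]
0.95 0.127 [-1.34 -0.   -2.07]
1.0 0.17 [-1.85 -0.   -2.71]
1.05 0.213 [-2.4  -0.   -3.33]
1.1 0.255 [-2.97 -0.   -3.91]
1.15 0.298 [-3.57 -0.   -4.47]
1.2 0.34 [-4.2  -0.   -4.99]
[-0.06303866 -0.053       0.08528574] [ 0.03845157 -0.053       0.23168656]
```

Call:
move_arm(
  deltas=[0, 0.036, 0, -0.28, 0, -0.65, 1, 0, 0.073, 0, -0.59, 0, -1.29, 1, 0, 0.109, 0, -0.92, 0, -1.92, 1, 0, 0.145, 0, -1.28, 0, -2.53, 1, 0, 0.145, 0, -1.28, 0, -2.53, 1],
)

```text
time: 10.35
tool_pos: [0.5188, -0.1297, 0.1132]
ee_rot: [-3.137, 0.203, -2.968]
wrist_force: [3.8, -6.3, -2.6]
width: 0.0359
finger_force: 30.0
```

```bash
python3 -c "
from arc import *
show()
print(toc(pose(.23)[0]))
s=snap('scene','s3'); c=s['image'][140:320,160:340,::-1]; cv2.imwrite('pics/s3c.png',cv2.resize(c,None,fx=3,fy=3,interpolation=2))
rows(.23,.6,8)"
```

```text
10.35 carton mm [-60.1 -51.8 113.2] F carton [ 2.67 -6.83 -2.56] w 0.035928241776499205 ff 29.998786747455597 q [-0.42 -0.05  1.71  0.11  1.31 -2.19]
[-0.05963577 -0.053       0.11356247]
0.28 0.039 [-0.32 -0.   -0.7 ]
0.32 0.079 [-0.67 -0.   -1.37]
0.37 0.118 [-1.06  0.   -2.04]
0.42 0.157 [-1.47 -0.   -2.68]
0.46 0.197 [-1.92 -0.   -3.3 ]
0.51 0.236 [-2.39  0.   -3.9 ]
0.55 0.275 [-2.89 -0.   -4.48]
0.6 0.314 [-3.41 -0.   -5.03]
```

View pics/s3c.png

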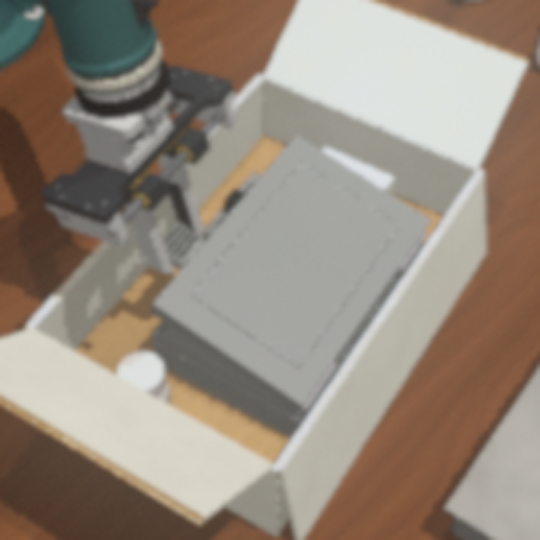

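The lid is clearly raised: a gap shows under its front edge at about (165,320), with the tab gripped at about (180,245). It wasn't caught, so the slide stays untouched. I'll keep lifting.

Call:
move_arm(
  deltas=[0, 0.039, 0, -0.32, 0, -0.7, 1, 0, 0.079, 0, -0.67, 0, -1.37, 1, 0, 0.118, 0, -1.06, 0, -2.04, 1, 0, 0.157, 0, -1.47, 0, -2.68, 1, 0, 0.197, 0, -1.92, 0, -3.3, 1, 0, 0.236, 0, -2.39, 0, -3.9, 1, 0, 0.275, 0, -2.89, 0, -4.48, 1, 0, 0.314, 0, -3.41, 0, -5.03, 1],
)

```text
time: 11.2
tool_pos: [0.5394, -0.1261, 0.1674]
ee_rot: [-3.139, -0.116, -2.971]
wrist_force: [0.5, -5.5, -1.9]
width: 0.0359
finger_force: 30.0
```

```bash
python3 -c "
from arc import *
show()
print(toc(pose(.6)[0]),delta(toc(pose(.6)[0]),.35-K*(.6-.058)))
rows(.6,1.0,8);rows(1.0,1.15,4)"
```

```text
11.2 carton mm [-39.2 -51.8 167.4] F carton [-0.47 -5.55 -1.89] w 0.03589488428589204 ff 30.000074207782745 q [-0.3   0.19  1.34 -0.06  1.72 -2.04]
[-0.03640458 -0.053       0.16975401] (array([-0.003, -0.005, -0.001]), array([-0.25, -0.12, -0.27]))
0.65 0.043 [-0.39  0.   -0.73]
0.7 0.085 [-0.82  0.   -1.43]
0.75 0.128 [-1.28  0.   -2.11]
0.8 0.17 [-1.77  0.   -2.77]
0.85 0.213 [-2.3   0.   -3.41]
0.9 0.255 [-2.85 -0.   -4.01]
0.95 0.298 [-3.44  0.   -4.59]
1.0 0.34 [-4.05  0.   -5.13]
1.04 0.032 [-0.32 -0.   -0.53]
1.08 0.064 [-0.66 -0.   -1.04]
1.11 0.096 [-1.02  0.   -1.54]
1.15 0.127 [-1.4  -0.   -2.02]
```

Call:
move_arm(
  deltas=[0, 0.043, 0, -0.39, 0, -0.73, 1, 0, 0.085, 0, -0.82, 0, -1.43, 1, 0, 0.128, 0, -1.28, 0, -2.11, 1, 0, 0.17, 0, -1.77, 0, -2.77, 1, 0, 0.213, 0, -2.3, 0, -3.41, 1, 0, 0.255, 0, -2.85, 0, -4.01, 1, 0, 0.298, 0, -3.44, 0, -4.59, 1, 0, 0.34, 0, -4.05, 0, -5.13, 1],
)

```text
time: 12.0
tool_pos: [0.5839, -0.1183, 0.2155]
ee_rot: [-3.139, -0.457, -2.974]
wrist_force: [-3.2, -7.8, 2.3]
width: 0.0359
finger_force: 30.0
```

```bash
python3 -c "
from arc import *
show()
print(toc(pose(1.0)[0]))"
```

```text
12.0 carton mm [  6.  -51.7 215.5] F carton [-4.53 -7.1   2.31] w 0.03590874204052582 ff 30.00434249639511 q [-0.2   0.54  0.85 -0.2   2.17 -2.02]
[ 0.00954504 -0.053       0.21628024]
```

Call:
move_arm(
  deltas=[0, 0.032, 0, -0.32, 0, -0.53, 1, 0, 0.064, 0, -0.66, 0, -1.04, 1, 0, 0.096, 0, -1.02, 0, -1.54, 1, 0, 0.096, 0, -1.02, 0, -1.54, 1, 0, 0.096, 0, -1.02, 0, -1.54, 1, 0, 0.096, 0, -1.02, 0, -1.54, 1, 0, 0.096, 0, -1.02, 0, -1.54, 1, 0, 0.096, 0, -1.02, 0, -1.54, 1],
)

```text
time: 12.8
tool_pos: [0.5996, -0.1156, 0.2253]
ee_rot: [-3.139, -0.55, -2.974]
wrist_force: [-2.3, -7.2, 4.1]
width: 0.0359
finger_force: 30.0
```

```bash
python3 - <<'E'
from arc import *
show(); print(np.abs(robot.get_obs()['qvel']).max())
s=snap('scene','s4'); P=pts(s); Q=(P-O)@C*1000; x,y,z=Q[...,0],Q[...,1],Q[...,2]
m=(x>20)&(x<105)&(y>-110)&(y<110)&(z>120)&(z<260)&(np.ptp(s['image'].astype(int),axis=-1)<20); k=np.polyfit(z[m],x[m],1); print('lid',m.sum(),'angle',np.pi/2-np.arctan(k[0]))
c=s['image'][120:320,150:350,::-1]; cv2.imwrite('pics/s4c.png',cv2.resize(c,None,fx=3,fy=3,interpolation=2)[:600])
E
```

```text
12.8 carton mm [ 22.  -51.7 225.3] F carton [-3.51 -6.69  4.14] w 0.03589962645195976 ff 29.9987930059433 q [-0.18  0.65  0.69 -0.25  2.31 -2.04]
0.001183210590364661
lid 1867 angle 2.0913614256692465
```

View pics/s4c.png

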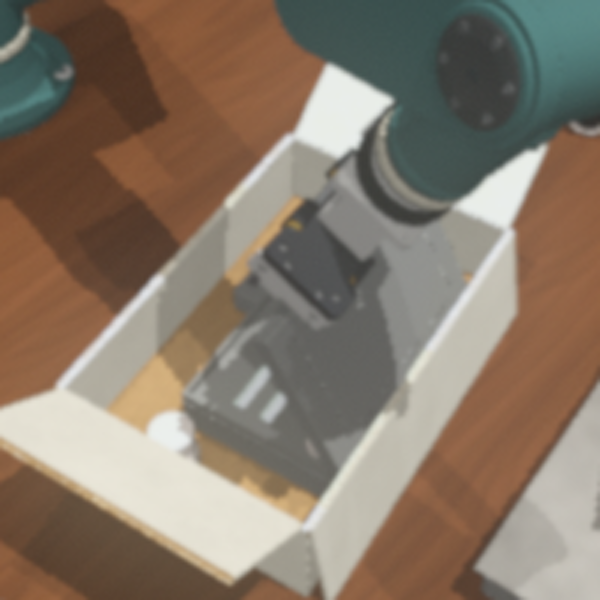

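The lid stands at about 1.05 rad with the vials visible inside at about (255,390). Both flaps are open and the arm is still with a firm grip, so I'm handing in.

```bash
python3 -c "
from bench import robot
print(robot.close_job())"
```

```text
the job is handed in; nothing more can be done
None
```

The job is handed in: both end flaps are open outward at about 2.5 rad, the tug showed the lid was not caught so the slide catch was never touched, and the gripper is holding the lid still at about 1.05 rad (roughly 60°).

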